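# Flip the stock tags of the roastery's sample tins

### The job

Each tin bin has a hinged flip tag in front of it: set the tags so that the bins packed full with six tins, and only those, show the round-dot face upwards (tag lying towards its bin), and all other bins show the bar face (tag lying away from its bin, towards the robot). Push the tags over with a fingertip; pick nothing up, and leave the loose tin, the mug and the jar where they stand.

Things in the scene. Friction and masses are not known exactly. Their poses are not given: they have to be found in the camera images.
- tag_1 (a joint): Lean of flip tag 1, rad: 0 upright; +0.75 lying over towards its bin (away from the robot), round-dot face up; -0.75 the other way, bar face up. Numbers do not follow the order in the row. Slick white plastic plate 60 mm wide, 60 mm from hinge to free edge, 4 mm thick, 40 g, hinged along its lower edge; pushed past upright it falls to the other stop and stays.
- hinge_1 (a point): Middle of tag 1's hinge line, 70 mm above the bench, on a fixed dark wooden block 76 mm wide and 30 mm deep; fixed ears and wire rests rise to 81 mm above the bench within 16 mm of the hinge line. y runs along the hinge and the row of tags (100 mm apart), x points level to the bin behind, z up.
- edge_1 (a point): Middle of the free edge of tag 1, 60 mm from its hinge; moves with the tag.
- bay_1 (a point): Centre of the spot behind tag 1, 140 mm from its hinge along x, where that tag's bin stands (on the 12 mm thick plywood base).
- tag_2 (a joint): Lean of flip tag 2, rad: 0 upright; +0.75 lying over towards its bin (away from the robot), round-dot face up; -0.75 the other way, bar face up. Numbers do not follow the order in the row. Slick white plastic plate 60 mm wide, 60 mm from hinge to free edge, 4 mm thick, 40 g, hinged along its lower edge; pushed past upright it falls to the other stop and stays.
- hinge_2 (a point): Middle of tag 2's hinge line, 70 mm above the bench, on a fixed dark wooden block 76 mm wide and 30 mm deep; fixed ears and wire rests rise to 81 mm above the bench within 16 mm of the hinge line. y runs along the hinge and the row of tags (100 mm apart), x points level to the bin behind, z up.
- edge_2 (a point): Middle of the free edge of tag 2, 60 mm from its hinge; moves with the tag.
- bay_2 (a point): Centre of the spot behind tag 2, 140 mm from its hinge along x, where that tag's bin stands (on the 12 mm thick plywood base).
- tag_3 (a joint): Lean of flip tag 3, rad: 0 upright; +0.75 lying over towards its bin (away from the robot), round-dot face up; -0.75 the other way, bar face up. Numbers do not follow the order in the row. Slick white plastic plate 60 mm wide, 60 mm from hinge to free edge, 4 mm thick, 40 g, hinged along its lower edge; pushed past upright it falls to the other stop and stays.
- hinge_3 (a point): Middle of tag 3's hinge line, 70 mm above the bench, on a fixed dark wooden block 76 mm wide and 30 mm deep; fixed ears and wire rests rise to 81 mm above the bench within 16 mm of the hinge line. y runs along the hinge and the row of tags (100 mm apart), x points level to the bin behind, z up.
- edge_3 (a point): Middle of the free edge of tag 3, 60 mm from its hinge; moves with the tag.
- bay_3 (a point): Centre of the spot behind tag 3, 140 mm from its hinge along x, where that tag's bin stands (on the 12 mm thick plywood base).
- tag_4 (a joint): Lean of flip tag 4, rad: 0 upright; +0.75 lying over towards its bin (away from the robot), round-dot face up; -0.75 the other way, bar face up. Numbers do not follow the order in the row. Slick white plastic plate 60 mm wide, 60 mm from hinge to free edge, 4 mm thick, 40 g, hinged along its lower edge; pushed past upright it falls to the other stop and stays.
- hinge_4 (a point): Middle of tag 4's hinge line, 70 mm above the bench, on a fixed dark wooden block 76 mm wide and 30 mm deep; fixed ears and wire rests rise to 81 mm above the bench within 16 mm of the hinge line. y runs along the hinge and the row of tags (100 mm apart), x points level to the bin behind, z up.
- edge_4 (a point): Middle of the free edge of tag 4, 60 mm from its hinge; moves with the tag.
- bay_4 (a point): Centre of the spot behind tag 4, 140 mm from its hinge along x, where that tag's bin stands (on the 12 mm thick plywood base).
- bin_a: FULL: six tins. Fixed grey open bin 124 mm deep, 88 mm wide, 45 mm high with room for six tins (36 mm across, 52 mm tall; their lids are 68 mm above the bench). Its origin is the centre of its underside. It may stand in any of the four bays.
- bin_b: FULL: six tins. Fixed grey open bin 124 mm deep, 88 mm wide, 45 mm high with room for six tins (36 mm across, 52 mm tall; their lids are 68 mm above the bench). Its origin is the centre of its underside. It may stand in any of the four bays.
- bin_c: NOT full: one tin left. Fixed grey open bin 124 mm deep, 88 mm wide, 45 mm high with room for six tins (36 mm across, 52 mm tall; their lids are 68 mm above the bench). Its origin is the centre of its underside. It may stand in any of the four bays.
- bin_d: NOT full: empty. Fixed grey open bin 124 mm deep, 88 mm wide, 45 mm high with room for six tins (36 mm across, 52 mm tall; their lids are 68 mm above the bench). Its origin is the centre of its underside. It may stand in any of the four bays.
- loose_tin: Bystander: loose metal tin 36 mm across, 52 mm tall, standing on the bench on the robot's side of the tags. Origin: centre of its underside.
- mug: Bystander: white mug 76 mm across, 85 mm tall, beside the left end of the board. Origin: centre of its underside.
- jar: Bystander: closed amber jar 70 mm across, 100 mm tall, beside the right end of the board. Origin: centre of its underside.

How it is judged (in metres and radians):
At the end, for the whole second after the job is handed in: The tag in front of each full bin (a bin stands within 40 mm of the tag's bay) leans more than 0.6 rad towards its bin (dot face up); the tag in front of each bin that is not full leans more than 0.6 rad the other way (bar face up) (((horizontal distance between any of bin_a, bin_b and bay_1 below 0.04 m and value of joint tag_1 above 0.6 rad) or (not (horizontal distance between any of bin_a, bin_b and bay_1 below 0.04 m) and value of joint tag_1 below -0.6 rad)) and ((horizontal distance between any of bin_a, bin_b and bay_2 below 0.04 m and value of joint tag_2 above 0.6 rad) or (not (horizontal distance between any of bin_a, bin_b and bay_2 below 0.04 m) and value of joint tag_2 below -0.6 rad)) and ((horizontal distance between any of bin_a, bin_b and bay_3 below 0.04 m and value of joint tag_3 above 0.6 rad) or (not (horizontal distance between any of bin_a, bin_b and bay_3 below 0.04 m) and value of joint tag_3 below -0.6 rad)) and ((horizontal distance between any of bin_a, bin_b and bay_4 below 0.04 m and value of joint tag_4 above 0.6 rad) or (not (horizontal distance between any of bin_a, bin_b and bay_4 below 0.04 m) and value of joint tag_4 below -0.6 rad))); the robot touches nothing.
It fails at once if the tin is lifted, or moved more than 20 mm (distance of loose_tin from where it was at the start of the episode above 0.02 m).
It fails at once if the mug is lifted, or moved more than 20 mm (distance of mug from where it was at the start of the episode above 0.02 m).
It fails at once if the jar is lifted, or moved more than 20 mm (distance of jar from where it was at the start of the episode above 0.02 m).
It fails at once if the tin, mug or jar is tipped over (angle between any of loose_tin, mug, jar's own z axis and vertical above 0.35 rad).
It also fails if it takes over 58 s, if anything falls off the work surface, if the arm or the gripper's body presses on something with over 40 N, if the wrist force passes 120 N, or if a joint passes its speed limit or range.

### The arm

A 6-joint arm with a two-finger parallel gripper is mounted at the origin on the work surface. World frame = base frame: x ahead of the robot, y to its left, z up, the work surface at z = 0. Lengths are in m, angles in degrees, forces in N, time in s.
With the tool pointing down it reaches from about 0.3 to 0.825 m from the base axis. Payload 5.4 kg.
Tool frame: the origin (TCP) lies at the very end of the fingers, on their centre line; the grasp point (between the pads) lies grip_depth behind it (grip_depth is the distance from the TCP to the grasp point, in m); z points along the fingers, y is the line along which they close (so a half turn about z gives the same grasp; the last joint's range is limited). The gripper opens to 92 mm and grips with 3 to 60 N. Pads are 20 mm wide; open, the fingers measure 128 mm over their backs; the gripper's body (75 mm by 189 mm) begins 69 mm behind the grasp point.
Start: joints at [-81.137, 9.076, 91.501, -0, 79.423, -12.038], TCP at [0.205, -0.537, 0.215] pointing down, gripper open.
Joint ranges: [-166.64, 166.64], [-54.1, 131.32], [10.49, 154.53], [-73.88, 253.88], [9.74, 151.15], [-171.62, 171.62]. Speed limits (degrees/s): [147.25, 147.25, 180, 180, 180, 180].

### API

Orientations are given as a 3x3 rotation matrix whose columns are the frame's x, y, z axes.
In Python, from workcell import * gives the robot as it stands. The module is installed in compiled form; this text tells all that it offers.
- The arm moves only by the tool send_rows, never from a script. Its argument "motion" is a list of rows, each an object with "slide": the shift along the tool's x, y, z in m, a list of three; "delta_rot": the turn, a rotation vector about the tool's x, y, z in rad, a list of three. A call has 1 to 10 rows; each row is the pose to reach, as a shift and turn from the pose commanded when the call began, along the tool's axes at that moment; what a row does not reach only later rows make up. A row lasts 1/10 s, in which the tool goes at most 50 mm and 8.59 degrees, less where a joint would pass 70% of its speed; a pose out of reach is approached as far as the arm can. A call with a gripper value outside its range is refused whole. "gripper" is the finger opening in m, from 0 to 0.0919, set as the call begins (left out, the last holds). The fingers move at their own pace and stop on an object; "squeeze" is the grip in N (left out, the last holds). Time passes only in rows, so rows that repeat a pose let the fingers close. It gives the time, the measured TCP pose, the force, the opening and the grip force at its end, in the units of the state.
- sense(): the state, without advancing time (a new reading comes with each control period).
- camera(name): name is "scene" or "top"; returns a dict with "image" (480x640x3 uint8, blue, green, red), "intrinsics" (3x3 intrinsics, pixels), "k1" (the pictures are not rectified: a ray, as slopes to the right and down, at radius r is drawn at 1 + k1 r^2 times it, then the intrinsics apply), "cam_to_world" (4x4, takes a point from camera to world coordinates). Camera axes: x right, y down, z forward; pixel columns grow to the right and rows downward; lengths in m; the calibration is good to about 2 mm. A picture is of the moment at which its call begins. There is no depth.
- close_job(): hands the job in; it is judged then, once.
Trained networks look in the newest picture that a camera, given by its name, has taken for a name from the list of things; names that differ only in an ending like _2 or _b are one class to them, and where a whole thing is asked for, a point or a joint stands for the part that bears it (a point fixed in the world has none). Each returns a list of dicts, best first, with "conf" (0 to 1); they miss things now and then, are a little off and sometimes report something else, mostly with a low value. They report only what shows in the picture. A call takes as long as a camera call.
- look_for(camera, label): "pixel" ([column, row] in pixels, amid what is visible of it).
The state is a dict: "time": time; "joint_positions": joint angles; "joint_velocities": joint speeds; "joint_torque": joint torques, N m; "eef_pos": TCP position; "ee_rot": TCP orientation; "ft_force": force on the tool from outside, world axes, zero at the start; "torque": the same for the moment, N m; "opening": finger opening in m; "grip_force": force on a finger pad.
Only numpy, scipy, OpenCV 4.12 (cv2) and the standard library are available. Lean on these libraries where they do the work, as an engineer would, in place of code of your own. Each camera call takes 0.05 s, during which the arm holds its last target. There are 200 camera calls.

## Working session

There is one attempt and no reset: what is moved stays moved. The work goes in short steps, Python scripts to look and compute and a tool call to move; the robot and the scene stay as the last step left them, time stands still between calls to the robot, and variables do not carry over. Pictures are saved under pics/ and viewed, at most 10 in all, crops included, and the job is handed in when it is done.

Besides the shell and the picture viewer there is one more tool, called after "Emit:" in YAML: its name, and indented under it one key for each argument. send_rows: Moves the arm, as the interface text tells. Its arguments: {"type":"object","properties":{"motion":{"type":"array"},"gripper":{"type":"number"},"squeeze":{"type":"number"}},"required":["motion"]}

```bash
mkdir -p pics
cat > h.py <<'E'
from workcell import *
import numpy as np, cv2
def ray(c,px):
    K=np.array(c["intrinsics"]);d=np.array([c["k1"],0,0,0,0],float)
    # invert r*(1+k1 r^2)
    p=cv2.undistortPoints(np.array([[px]],float),K,d)[0,0]
    T=np.array(c["cam_to_world"]);return T[:3,3],T[:3,:3]@np.array([p[0],p[1],1])
def at_z(c,px,z):
    o,d=ray(c,px);return o+d*(z-o[2])/d[2]
def proj(c,P):
    T=np.array(c["cam_to_world"]);q=T[:3,:3].T@(np.array(P)-T[:3,3])
    return cv2.projectPoints(q.reshape(1,1,3),np.zeros(3),np.zeros(3),np.array(c["intrinsics"]),np.array([c["k1"],0,0,0,0],float))[0].ravel()
E
python3 - <<'E'
from h import *
for n in("top","scene"):
    c=camera(n);cv2.imwrite(f"pics/{n}0.png",c["image"])
    for l,z in(("tag_1",.07),("hinge_1",.07),("edge_1",.11),("bin_a",.04),("loose_tin",.052),("mug",.085),("jar",.1)):
        for r in look_for(n,l)[:5]:print(n,l,np.round(r["pixel"]),round(r["conf"],2),at_z(c,r["pixel"],z).round(3))
s=sense();print(s["time"],s["eef_pos"],np.round(s["ee_rot"],3))
E
```

```text
top tag_1 [247. 255.] 0.9 [0.529 0.178 0.07 ]
top tag_1 [296. 237.] 0.8 [0.572 0.072 0.07 ]
top tag_1 [389. 259.] 0.63 [ 0.528 -0.132  0.07 ]
top tag_1 [345. 260.] 0.62 [ 0.524 -0.035  0.07 ]
top hinge_1 [388. 255.] 0.8 [ 0.537 -0.129  0.07 ]
top hinge_1 [299. 248.] 0.73 [0.547 0.066 0.07 ]
top hinge_1 [252. 253.] 0.59 [0.534 0.168 0.07 ]
top hinge_1 [340. 250.] 0.58 [ 0.545 -0.023  0.07 ]
top edge_1 [246. 251.] 0.97 [0.532 0.175 0.11 ]
top edge_1 [342. 258.] 0.81 [ 0.522 -0.028  0.11 ]
top edge_1 [391. 258.] 0.67 [ 0.524 -0.13   0.11 ]
top edge_1 [298. 242.] 0.6 [0.554 0.067 0.11 ]
top bin_a [390. 194.] 0.86 [ 0.684 -0.137  0.04 ]
top bin_a [300. 191.] 0.76 [0.685 0.069 0.04 ]
top bin_a [343. 196.] 0.76 [ 0.676 -0.03   0.04 ]
top bin_a [258. 193.] 0.72 [0.678 0.164 0.04 ]
top bin_a [455. 230.] 0.53 [ 0.604 -0.285  0.04 ]
top loose_tin [265. 318.] 0.57 [0.394 0.135 0.052]
top mug [184. 209.] 0.78 [0.625 0.322 0.085]
top jar [455. 229.] 0.85 [ 0.593 -0.271  0.1  ]
scene tag_1 [268. 244.] 0.96 [ 0.514 -0.03   0.07 ]
scene tag_1 [358. 204.] 0.96 [0.522 0.17  0.07 ]
scene tag_1 [218. 265
[... 460 characters left out ...]
 242.] 0.86 [ 0.534 -0.034  0.11 ]
scene edge_1 [221. 268.] 0.62 [ 0.538 -0.13   0.11 ]
scene edge_1 [313. 324.] 0.3 [ 0.707 -0.044  0.11 ]
scene bin_a [260. 353.] 0.93 [ 0.686 -0.136  0.04 ]
scene bin_a [403. 272.] 0.9 [0.683 0.17  0.04 ]
scene bin_a [360. 300.] 0.78 [0.689 0.067 0.04 ]
scene bin_a [311. 325.] 0.57 [ 0.685 -0.034  0.04 ]
scene bin_a [223. 279.] 0.57 [ 0.523 -0.133  0.04 ]
scene loose_tin [450. 221.] 0.46 [0.641 0.315 0.052]
scene mug [451. 220.] 0.9 [0.653 0.297 0.085]
scene mug [312. 178.] 0.45 [0.43  0.117 0.085]
scene mug [359. 197.] 0.31 [0.518 0.175 0.085]
0.8 [ 0.20512245 -0.53716879  0.21463971] [[ 0.934  0.357  0.   ]
 [ 0.357 -0.934 -0.   ]
 [-0.     0.    -1.   ]]
```

```bash
python3 -c "
import cv2
a=cv2.imread('pics/top0.png')[160:340,160:480];b=cv2.imread('pics/scene0.png')[130:430,150:510]
cv2.imwrite('pics/t1.png',cv2.resize(a,None,fx=2.5,fy=2.5,interpolation=3))
cv2.imwrite('pics/s1.png',cv2.resize(b,None,fx=2,fy=2,interpolation=3))"
```

```text
(no output)
```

View pics/t1.png

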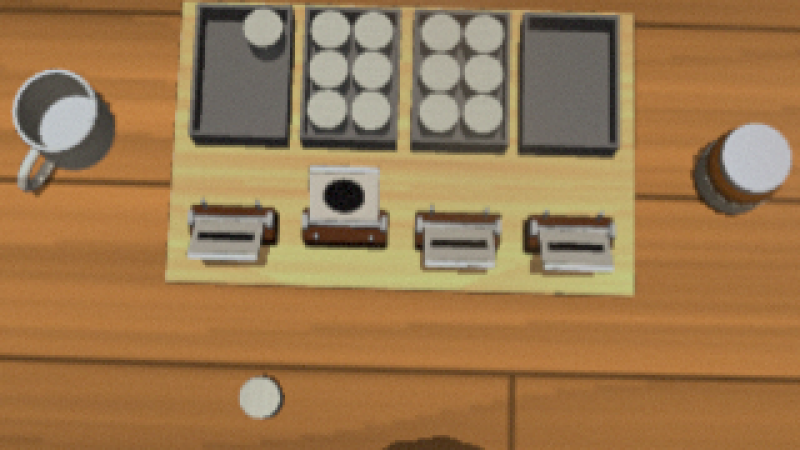

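View pics/s1.png

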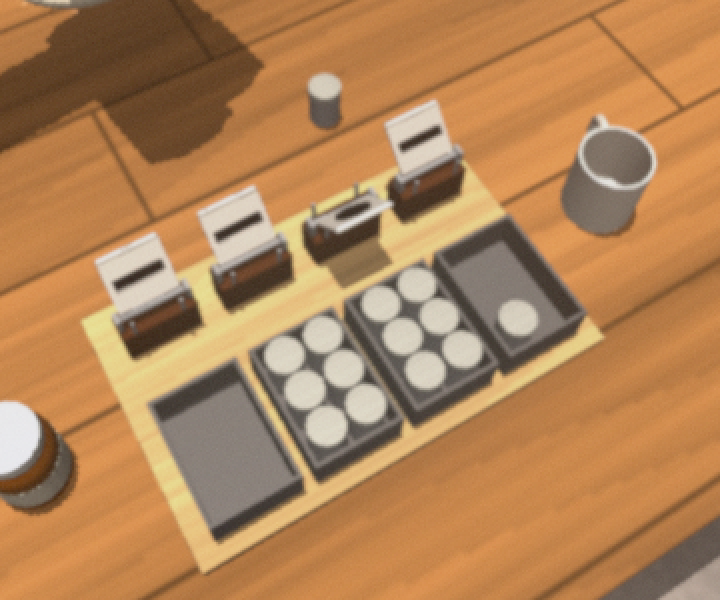

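Four bins seen from the robot, left to right: one tin (top crop 240,75), full (352,75), full (460,80), empty (570,85). Their tags, in the same order, show bar (230,238), dot (343,195), bar (458,243) and bar (577,248). Only the third tag, with its hinge near (0.54, -0.03), must be flipped towards its bin. The tin (260,397), mug and jar are all clear of the path.

Emit:
send_rows:
  motion:
    - {"slide":[0.034,-0.032,0],"delta_rot":[0,0,0.03]}
    - {"slide":[0.068,-0.064,0],"delta_rot":[0,0,0.07]}
    - {"slide":[0.102,-0.096,0],"delta_rot":[0,0,0.11]}
    - {"slide":[0.136,-0.128,0],"delta_rot":[0,0,0.15]}
    - {"slide":[0.17,-0.16,0],"delta_rot":[0,0,0.19]}
    - {"slide":[0.205,-0.193,0],"delta_rot":[0,0,0.23]}
    - {"slide":[0.24,-0.225,0],"delta_rot":[0,0,0.27]}
    - {"slide":[0.275,-0.257,0],"delta_rot":[0,0,0.31]}
    - {"slide":[0.31,-0.289,0],"delta_rot":[0,0,0.365]}
    - {"slide":[0.344,-0.321,0],"delta_rot":[0,0,0.365]}
  gripper: 0

```text
time: 1.8
eef_pos: [0.4126, -0.1128, 0.215]
ee_rot: [[1.0, -0.002, 0.001], [-0.002, -1.0, -0.001], [0.001, 0.001, -1.0]]
ft_force: [1.4, -0.6, -0.0]
opening: 0.0138
grip_force: 0.0
```

Emit:
send_rows:
  motion:
    - {"slide":[0.02,-0.04,0],"delta_rot":[0,0,0]}
    - {"slide":[0.038,-0.084,0],"delta_rot":[0,0,0]}
    - {"slide":[0.038,-0.084,0],"delta_rot":[0,0,0]}
    - {"slide":[0.038,-0.084,0.04],"delta_rot":[0,0,0]}
    - {"slide":[0.038,-0.084,0.08],"delta_rot":[0,0,0]}
    - {"slide":[0.038,-0.084,0.118],"delta_rot":[0,0,0]}
    - {"slide":[0.038,-0.084,0.118],"delta_rot":[0,0,0]}
    - {"slide":[0.038,-0.084,0.118],"delta_rot":[0,0,0]}

```text
time: 2.6
eef_pos: [0.4498, -0.0312, 0.0972]
ee_rot: [[1.0, -0.001, -0.001], [-0.001, -1.0, 0.0], [-0.001, -0.0, -1.0]]
ft_force: [0.3, 0.7, 0.3]
opening: 0.0004
grip_force: 0.0
```

Run:
```python
from h import *
c=camera("scene");im=c["image"][150:330,180:420];cv2.imwrite("pics/s2.png",cv2.resize(im,None,fx=3,fy=3,interpolation=3))
print(sense()["eef_pos"])
```

```text
[ 0.45114014 -0.03154755  0.09848749]
```

View pics/s2.png

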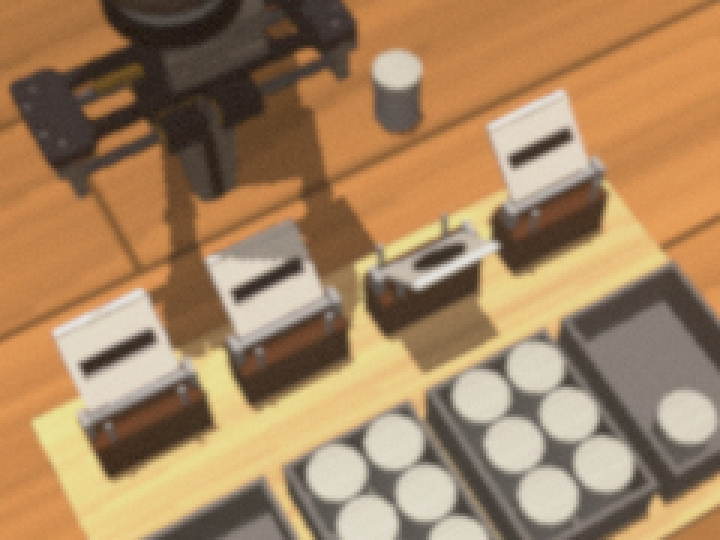

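The closed fingertip (215,190) is in front of the third tag (265,260) on the robot's side, with free space around it. Pushing now.

Emit:
send_rows:
  motion:
    - {"slide":[0.015,0,0],"delta_rot":[0,0,0]}
    - {"slide":[0.03,0,0],"delta_rot":[0,0,0]}
    - {"slide":[0.04,0,0],"delta_rot":[0,0,0]}
    - {"slide":[0.05,0,0],"delta_rot":[0,0,0]}
    - {"slide":[0.06,0,0],"delta_rot":[0,0,0]}
    - {"slide":[0.07,0,0],"delta_rot":[0,0,0]}
    - {"slide":[0.08,0,0],"delta_rot":[0,0,0]}
    - {"slide":[0.09,0,0],"delta_rot":[0,0,0]}
    - {"slide":[0.1,0,0],"delta_rot":[0,0,0]}
    - {"slide":[0.1,0,0],"delta_rot":[0,0,0]}

```text
time: 3.65
eef_pos: [0.5512, -0.0307, 0.0967]
ee_rot: [[1.0, 0.0, 0.001], [0.0, -1.0, -0.0], [0.001, 0.0, -1.0]]
ft_force: [0.7, 0.3, -0.2]
opening: 0.0004
grip_force: 0.0
```

Emit:
send_rows:
  motion:
    - {"slide":[-0.03,0,0],"delta_rot":[0,0,0]}
    - {"slide":[-0.07,0,0],"delta_rot":[0,0,0]}
    - {"slide":[-0.11,0,0],"delta_rot":[0,0,0]}
    - {"slide":[-0.11,0,-0.05],"delta_rot":[0,0,0]}
    - {"slide":[-0.11,0,-0.1],"delta_rot":[0,0,0]}
    - {"slide":[-0.11,0,-0.1],"delta_rot":[0,0,0]}

```text
time: 4.25
eef_pos: [0.4435, -0.0318, 0.2034]
ee_rot: [[1.0, -0.0, 0.012], [-0.0, -1.0, -0.004], [0.012, 0.004, -1.0]]
ft_force: [0.8, -0.2, 0.3]
opening: 0.0008
grip_force: 0.0
```

Run:
```python
from h import *
c=camera("scene");im=c["image"][150:330,180:420];cv2.imwrite("pics/s3.png",cv2.resize(im,None,fx=3,fy=3,interpolation=3))
print(sense()["eef_pos"])
```

```text
[ 0.44221895 -0.03138361  0.20044258]
```

View pics/s3.png

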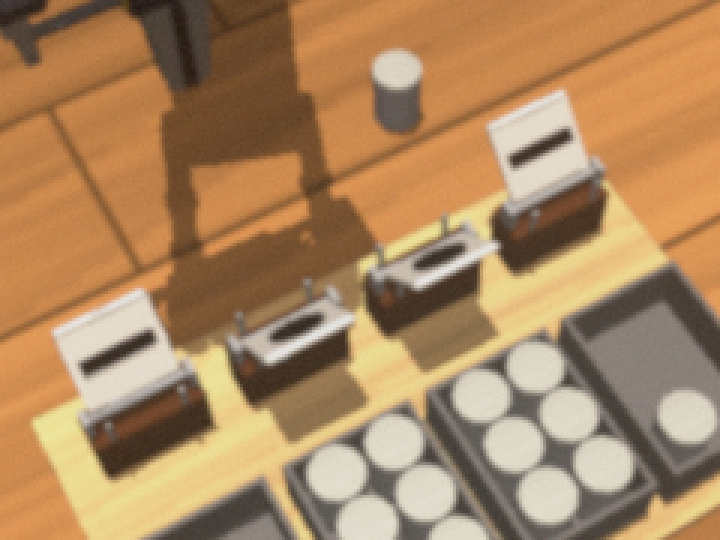

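The third tag (300,328) now lies towards its bin, dot face up, like the second (440,260). The outer two (115,345; 540,145) still show bars, and the tin hasn't moved.

```bash
python3 -c "
from workcell import *
print(close_job())"
```

```text
the job is handed in; nothing more can be done
None
```

Job handed in: only the tag in front of the second full bin needed flipping; the last picture shows dots up at both full bins and bars up at the other two, with the loose tin unmoved and the mug and jar never approached (both out of that picture); no verdict was returned.

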